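Open the ratchet clamp of a one-handed preparation board

TASK

Open the clamp on the white preparation board all the way, ready for the mixing bowl: with the fingertips press down the ratchet release on the sliding jaw and, keeping it pressed, push the jaw back along its toothed bar, away from the fixed jaw, until it is fully home against the end stop. Then let the release spring up and take the hand away. Do not force the jaw or strike the clamp, pick nothing up, and leave the bowl and everything else on and around the board where it stands.

Things in the scene. Friction and masses are not known exactly. Their poses are not given: they have to be found in the camera images.
- board: white plastic preparation board, 340 x 240 mm, top 22 mm above the table; fixed. Origin: centre of its underside, on the table. x axis: along the toothed bar, from the fixed jaw (face at x = -140 mm) to the end stop; the jaw is pushed back along +x. z is up. The steel bar is 12 mm wide, centred at y = -95 mm, tooth tips at z = 51 mm. Both jaws reach from the bar over the board to y = 45 mm
- jaw (a joint): slide of the grey sliding jaw along the bar, in m: 0 closed, growing as it goes back along the board's +x, 0.130 fully home against the end stop (a grey block on the bar, top 56 mm above the table). Drag about 2 N. The ratchet (7 mm pitch) lets it slide towards closed but not back unless the release is pressed
- release (a joint): angle of the dark steel release lever on the sliding jaw, in rad: 0 up, 0.28 fully pressed. Left alone it rests between 0 and 0.14, as the pawl lies in a tooth gap or on a tooth; the pawl clears the teeth above about 0.15. A spring raises it: about 3 N on the paddle to start it, 5 to 7 N to press it right down
- paddle (a point): pressing point on the top face of the release paddle, a ribbed plate 48 mm along the bar and 36 mm across, 70 mm above the table with the lever at 0. The point is 40 mm behind the lever's pivot and sinks 11 mm when fully pressed; 6 to 7 mm frees the pawl. Above and to both sides is open; the jaw's plate (top 70 mm above the table) stands 66 mm in front of it
- jaw_rest (a point): middle of the upright face of the push rest, the part of the sliding jaw just behind the paddle that a fingertip on the paddle bears against to push the jaw back. 36 mm wide, 8 mm thick, from 70 to 92 mm above the table; its face looks to the board's -x, 16 mm behind paddle. This point is 82 mm above the table and moves with the jaw
- mixing_bowl: glass mixing bowl, 170 mm across and 95 mm high, standing on the table; origin at the centre of its underside
- spice_jar: small glass jar with black cap, 42 mm across and 85 mm high, standing on the near strip of the board; origin at the centre of its underside
- palette_knife: palette knife with a wooden handle, 230 mm long, 28 mm wide, 14 mm thick at the handle, lying along the near strip of the board; origin under its middle
- egg_box: open cardboard egg box with six eggs, 155 x 120 mm and about 97 mm high at its raised lid, on the table beside the bar; origin at the centre of its underside
- plastic_tub: clear plastic tub without lid, 100 x 75 mm and 55 mm high, on the table beyond the far side of the board; origin at the centre of its underside
- milk_bottle: white plastic milk bottle, 80 mm across and 205 mm high; origin at the centre of its underside
- canister: round cardboard canister, 76 mm across and 150 mm high; origin at the centre of its underside
- rolling_pin: wooden rolling pin, 360 mm long and 46 mm thick, lying on the table; origin under its middle

How it is judged:
By the outcome, as a careful person would: the job done as asked, in the order asked, and still so for the second after the job is handed in, with the robot touching nothing.
It also fails if it takes over 35 s, if anything falls off the work surface, if the arm or the gripper's body presses on something with over 40 N, if the wrist force passes 120 N, or if a joint passes its speed limit or range.

ROBOT

A 6-joint arm with a two-finger parallel gripper is mounted at the origin on the work surface. World frame = base frame: x ahead of the robot, y to its left, z up, the work surface at z = 0. Lengths are in m, angles in rad, forces in N, time in s.
With the tool pointing down it reaches from about 0.4 to 0.925 m from the base axis. Payload 3.4 kg.
Tool frame: the origin (TCP) lies midway between the tips of the shut fingers; the grasp point (between the pads) lies 19 mm behind it; z points along the fingers, y is the direction in which the jaws open and shut (so a half turn about z gives the same grasp; the last joint's range is limited). The gripper opens to 85 mm and grips with 20 to 120 N. Pads are 22 mm wide; open, the fingers measure 114 mm over their backs; the gripper's body (76 mm by 85 mm) begins 54 mm behind the grasp point. The pads swing forward as they close: fully open they stand 13 mm farther back than shut.
Start: joints at [1.262, 0.307, 1.506, -0, 1.328, -0.073], TCP at [0.134, 0.559, 0.231] pointing down, gripper open.
Joint ranges: [-3.12, 3.12], [-1.05, 2.28], [0.14, 2.33], [-1.42, 4.57], [0.1, 2.73], [-2.68, 2.68]. Speed limits (rad/s): [2.57, 2.57, 3.14, 3.14, 3.14, 3.14].

INTERFACE

Orientations are given as a rotation vector (axis times angle).
In Python, from plant import get_state, imaging, workorder gives the robot as it stands. The module is installed in compiled form; this text tells all that it offers.
- The arm moves only by the tool send_rows, never from a script. Its arguments are lists of equal length, an entry for each row: "linear": the shift along the tool's x, y, z scaled (see below), a list of three; "rotation": the turn, a rotation vector about the tool's x, y, z scaled (see below), a list of three. A call has 1 to 10 rows; each row is the pose to reach, as a shift and turn from the pose commanded when the call began, along the tool's axes at that moment; what a row does not reach only later rows make up. The controller multiplies each number of a shift by 0.75 m and each number of a turn by pi/2 rad. A row lasts 1/10 s, in which the tool goes at most 50 mm and 8.59 degrees, less where a joint would pass 70% of its speed; a pose out of reach is approached as far as the arm can. A call with a number of a shift or a turn outside -1 to 1 is refused whole. A call with a gripper value outside its range is refused whole. "grip" is the opening, from -1 (shut) to 1 (fully open), set as the call begins (left out, the last holds). The fingers move at their own pace and stop on an object; "newtons" is the grip in N (left out, the last holds). Time passes only in rows, so rows that repeat a pose let the fingers close. It gives the time, the measured TCP pose, the force and the opening at its end, in the units of the state.
- get_state(): the state, without advancing time (a new reading comes with each control period).
- imaging.capture(name): name is "scene" or "top" or "wrist"; returns the picture (384x512x3 uint8, red, green, blue); there is no depth.
- imaging.camera_info(name): a dict with "mtx" (3x3 intrinsics, pixels), "cam_to_world" (4x4, takes a point from camera to world coordinates). Camera axes: x right, y down, z forward; pixel columns grow to the right and rows downward; lengths in m; the calibration is good to about 2 mm. A picture is of the moment at which its call begins: read the wrist's pose just before it. camera_info takes no time and is no camera call; for the wrist camera it gives the pose at the moment of the call.
- workorder.hand_in(): hands the job in, once; it reports no verdict.
The state is a dict: "time_s": time; "q": joint angles; "dq": joint speeds; "joint_efforts": joint torques, N m; "tool_pos": TCP position; "tcp_rot": TCP orientation; "ft_force": force on the tool from outside, world axes, zero at the start; "moment": the same for the moment, N m; "width": finger opening in m.
Only numpy, scipy, OpenCV 4.12 (cv2) and the standard library are available. Lean on these libraries where they do the work, as an engineer would, in place of code of your own. Each camera call takes 0.05 s, during which the arm holds its last target.

## Working session

There is one attempt and no reset: what is moved stays moved. The work goes in short steps, Python scripts to look and compute and a tool call to move; the robot and the scene stay as the last step left them, time stands still between calls to the robot, and variables do not carry over. Pictures are saved under pics/ and viewed, and the job is handed in when it is done.

Besides the shell and the picture viewer there is one more tool, called after "Request:" in YAML: its name, and indented under it one key for each argument. send_rows: Moves the arm, as the interface text tells. Shifts and turns lie within -1 to 1; 1 stands for 0.75 m of shift or pi/2 rad of turn. Its arguments: {"type":"object","properties":{"linear":{"type":"array"},"rotation":{"type":"array"},"grip":{"type":"number"},"newtons":{"type":"number"}},"required":["linear","rotation"]}

```bash
mkdir -p pics; python3 - <<'E'
from plant import get_state, imaging
import cv2
s=get_state();print({k:s[k] for k in('time_s','tool_pos','tcp_rot','ft_force','width')})
for n in('scene','top','wrist'):
    im=imaging.capture(n);cv2.imwrite(f'pics/{n}0.png',im[:,:,::-1]);i=imaging.camera_info(n);print(n,i['mtx'].round(1).tolist(),i['cam_to_world'].round(3).tolist())
E
```

```text
{'time_s': 0.0, 'tool_pos': array([0.13414061, 0.55840188, 0.23035488]), 'tcp_rot': array([-0.36944905, -3.11939063,  0.00321861]), 'ft_force': array([ 0.46655576, -0.19320731, -0.08435359]), 'width': 0.08511247559479759}
scene [[361.8, 0.0, 254.8], [0.0, 361.8, 193.7], [0.0, 0.0, 1.0]] [[0.699, 0.484, -0.527, 1.26], [0.715, -0.482, 0.507, -0.673], [-0.008, -0.731, -0.683, 0.925], [0.0, 0.0, 0.0, 1.0]]
top [[456.7, 0.0, 248.9], [0.0, 456.7, 190.4], [0.0, 0.0, 1.0]] [[-0.022, -0.993, 0.114, 0.37], [-1.0, 0.021, -0.012, -0.042], [0.009, -0.114, -0.993, 1.843], [0.0, 0.0, 0.0, 1.0]]
wrist [[293.4, 0.0, 254.1], [0.0, 293.4, 190.1], [0.0, 0.0, 1.0]] [[0.233, 0.932, 0.276, 0.064], [0.972, -0.224, -0.067, 0.576], [-0.001, 0.284, -0.959, 0.373], [0.0, 0.0, 0.0, 1.0]]
```

View pics/scene0.png

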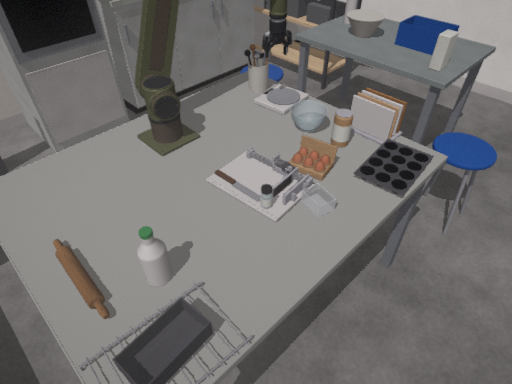

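View pics/top0.png

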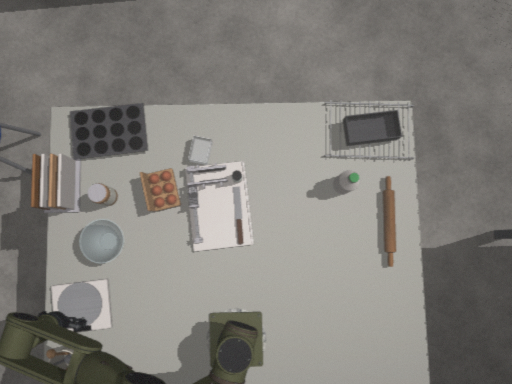

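View pics/wrist0.png

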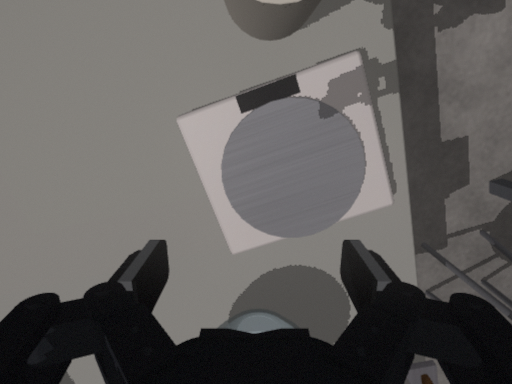

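The top view shows the board at about px (220,207), egg box to its left at (161,190), tub at (200,150). The scene view shows the clamp at about (280,175). Next I'll zoom in on both.

```bash
python3 - <<'E'
import cv2
t=cv2.imread('pics/top0.png');cv2.imwrite('pics/top0z.png',cv2.resize(t[130:260,135:265],None,fx=4.5,fy=4.5,interpolation=cv2.INTER_CUBIC))
t=cv2.imread('pics/scene0.png');cv2.imwrite('pics/scene0z.png',cv2.resize(t[130:220,200:350],None,fx=5,fy=5,interpolation=cv2.INTER_CUBIC))
E
```

```text
(no output)
```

View pics/top0z.png

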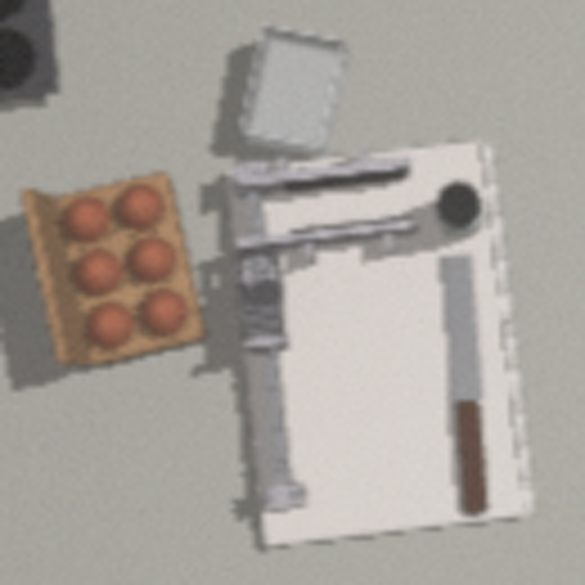

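View pics/scene0z.png

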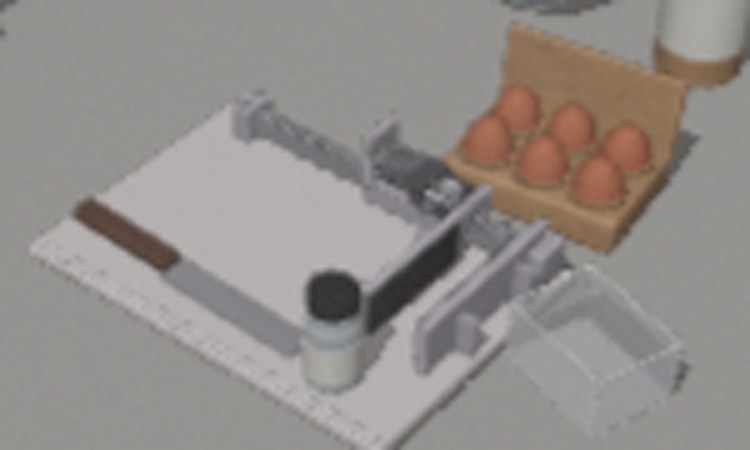

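```bash
cat > h.py <<'E'
import numpy as np,cv2
from plant import imaging
def ray(n,uv,z,info=None):
    i=info or imaging.camera_info(n);K=i['mtx'];T=i['cam_to_world']
    d=T[:3,:3]@np.linalg.solve(K,np.array([uv[0],uv[1],1.]));o=T[:3,3];return o+d*(z-o[2])/d[2]
def proj(n,p,info=None):
    i=info or imaging.camera_info(n);T=i['cam_to_world'];c=T[:3,:3].T@(np.asarray(p)-T[:3,3]);q=i['mtx']@c;return q[:2]/q[2]
E
python3 - <<'E'
from h import *
t=cv2.imread('pics/top0.png')
m=(t.min(axis=2)>185).astype(np.uint8);m[:135]=0;m[260:]=0;m[:,:180]=0;m[:,265:]=0
for f in (0,):
    c=max(cv2.findContours(m,0,2)[0],key=cv2.contourArea);print(cv2.contourArea(c),cv2.boundingRect(c))
print(t[200,215],t[200,260],t[244,215])
z=lambda u,v:((u+.5)/4.5-.5+135,(v+.5)/4.5-.5+130)
for n,p,h in[('TL',(235,170),.03),('TR',(490,145),.022),('BR',(531,514),.022),('BL',(264,546),.022),('stop',(285,497),.056),('rest',(265,342),.092),('paddle',(262,292),.07),('movjaw L',(240,243),.07),('movjawR',(412,226),.07)]:
    print(n,ray('top',z(*p),h).round(4))
E
```

```text
2370.5 (194, 178, 60, 73)
[203 208 214] [166 172 175] [206 209 216]
TL [0.6766 0.1843 0.03  ]
TR [ 0.696  -0.0437  0.022 ]
BR [ 0.3659 -0.0729  0.022 ]
BL [0.3432 0.1621 0.022 ]
stop [0.3853 0.1398 0.056 ]
rest [0.5169 0.152  0.092 ]
paddle [0.5623 0.1566 0.07  ]
movjaw L [0.6055 0.1754 0.07  ]
movjawR [0.6173 0.0258 0.07  ]
```

The board's x axis comes out about 5° off world -x, and the paddle is near (0.55, 0.156). I'll move above it with the fingers shut for a closer look.

Request:
send_rows:
  linear:
    - [-0.05, -0.025, -0.03]
    - [-0.1, -0.05, -0.067]
    - [-0.16, -0.075, -0.067]
    - [-0.22, -0.1, -0.067]
    - [-0.28, -0.13, -0.067]
    - [-0.34, -0.157, -0.067]
    - [-0.4, -0.185, -0.067]
    - [-0.46, -0.212, -0.067]
    - [-0.52, -0.24, -0.067]
    - [-0.58, -0.267, -0.067]
  rotation:
    - [0, 0, -0.02]
    - [0, 0, -0.04]
    - [0, 0, -0.06]
    - [0, 0, -0.08]
    - [0, 0, -0.1]
    - [0, 0, -0.12]
    - [0, 0, -0.14]
    - [0, 0, -0.16]
    - [0, 0, -0.18]
    - [0, 0, -0.208]
  grip: -1
  newtons: 40

```text
time_s: 1.15
tool_pos: [0.5117, 0.2611, 0.2813]
tcp_rot: [0.145, -3.138, -0.0]
ft_force: [0.1, 0.3, -0.1]
width: -0.0002
```

Request:
send_rows:
  linear:
    - [-0.05, -0.05, 0]
    - [-0.1, -0.1, 0]
    - [-0.14, -0.14, 0]
    - [-0.15, -0.15, 0]
    - [-0.15, -0.15, 0]
  rotation:
    - [0, 0, 0]
    - [0, 0, 0]
    - [0, 0, 0]
    - [0, 0, 0]
    - [0, 0, 0]

```text
time_s: 1.65
tool_pos: [0.6339, 0.1592, 0.2804]
tcp_rot: [0.138, -3.137, 0.0]
ft_force: [-0.3, 0.8, -0.8]
width: 0.0002
```

```bash
python3 - <<'E'
from h import *
from plant import get_state
import pickle
i=imaging.camera_info('wrist');im=imaging.capture('wrist')[:,:,::-1]
pickle.dump(i,open('w1.pkl','wb'));cv2.imwrite('pics/w1.png',im);cv2.imwrite('pics/w1b.png',cv2.resize(im,(800,600),interpolation=cv2.INTER_CUBIC))
s=get_state();print(s['tool_pos'],s['time_s'],s['ft_force'],i['cam_to_world'].round(3))
E
```

```text
[0.63244392 0.16058148 0.28060117] 1.7 [ 0.11311975 -0.01981977 -0.83421747] [[-0.088  0.956  0.282  0.562]
 [ 0.996  0.084  0.025  0.153]
 [ 0.001  0.283 -0.959  0.423]
 [ 0.     0.     0.     1.   ]]
```

View pics/w1b.png

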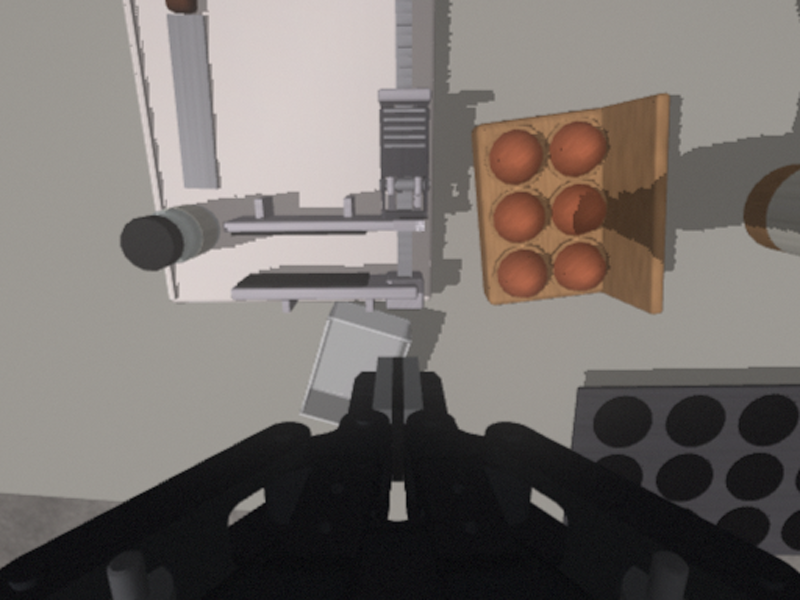

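The wrist view shows the clamp clearly: push rest at about px (404,95), ribbed paddle at (404,122), jaw plate at (325,226), all in the 800x600 picture. I'll crop for precise edges.

```bash
python3 - <<'E'
import cv2
t=cv2.imread('pics/w1.png');cv2.imwrite('pics/w1z.png',cv2.resize(t[45:155,220:300],None,fx=5.4,fy=5.4,interpolation=cv2.INTER_NEAREST))
E
```

```text
(no output)
```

View pics/w1z.png

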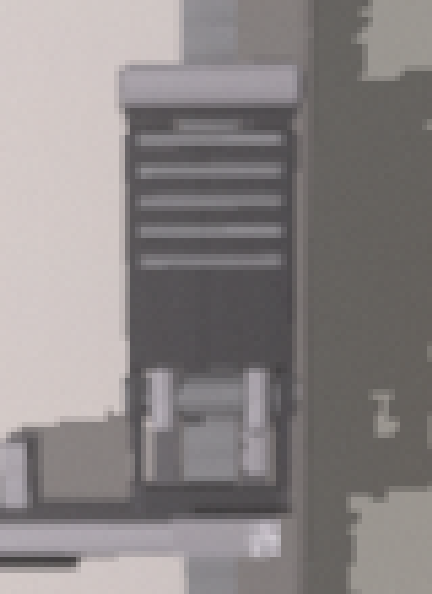

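```bash
python3 - <<'E'
from h import *
import pickle
i=pickle.load(open('w1.pkl','rb'))
z=lambda u,v:(u/5.4-.5+220,v/5.4-.5+45)
for n,p,h in[('rest frontL',(120,108),.092),('rest frontR',(300,108),.092),('rest back',(210,66),.092),('ribs mid',(210,200),.07),('paddle L',(130,200),.07),('paddle R',(292,200),.07),('plate rear',(210,520),.07)]:
    print(n,ray('',z(*p),h,i).round(4))
w=lambda u,v:((u+.5)*.64-.5,(v+.5)*.64-.5)
for n,p,h in[('TLboard',(430,300),.022),('corner',(172,301),.022),('barL top',(397,5),.051),('barR',(412,5),.051),('barL',(397,240),.051),('barR',(412,240),.051)]: print(n,ray('',w(*p),h,i).round(4))
E
```

```text
rest frontL [0.5239 0.1368 0.092 ]
rest frontR [0.5208 0.1715 0.092 ]
rest back [0.5149 0.1534 0.092 ]
ribs mid [0.5375 0.1559 0.07  ]
paddle L [0.539  0.1392 0.07  ]
paddle R [0.536 0.173 0.07 ]
plate rear [0.6038 0.162  0.07  ]
TLboard [0.6795 0.1935 0.022 ]
corner [ 0.7011 -0.0413  0.022 ]
barL top [0.4548 0.1435 0.051 ]
barR [0.4539 0.1541 0.051 ]
barL [0.6225 0.1582 0.051 ]
barR [0.6214 0.1704 0.051 ]
```

Request:
send_rows:
  linear:
    - [0.04, 0.0015, 0.04]
    - [0.08, 0.003, 0.09]
    - [0.11, 0.0044, 0.14]
    - [0.123, 0.0044, 0.19]
    - [0.123, 0.0044, 0.225]
    - [0.123, 0.0044, 0.24]
    - [0.123, 0.0044, 0.24]
    - [0.123, 0.0044, 0.24]
  rotation:
    - [0, 0, 0]
    - [0, 0, 0]
    - [0, 0, 0]
    - [0, 0, 0]
    - [0, 0, 0]
    - [0, 0, 0]
    - [0, 0, 0]
    - [0, 0, 0]

```text
time_s: 2.5
tool_pos: [0.5413, 0.1568, 0.1027]
tcp_rot: [-0.144, 3.136, 0.001]
ft_force: [0.8, -0.4, 0.1]
width: 0.0001
```

```bash
python3 - <<'E'
from h import *
from plant import get_state
s=get_state();print(s['tool_pos'].round(4),s['ft_force'].round(2))
im=imaging.capture('wrist')[:,:,::-1];cv2.imwrite('pics/w2.png',im)
im=imaging.capture('scene')[:,:,::-1];cv2.imwrite('pics/s2z.png',cv2.resize(im[110:220,200:340],None,fx=5,fy=5,interpolation=cv2.INTER_CUBIC))
E
```

```text
[0.5413 0.1568 0.1027] [ 0.76 -0.43  0.11]
```

View pics/w2.png

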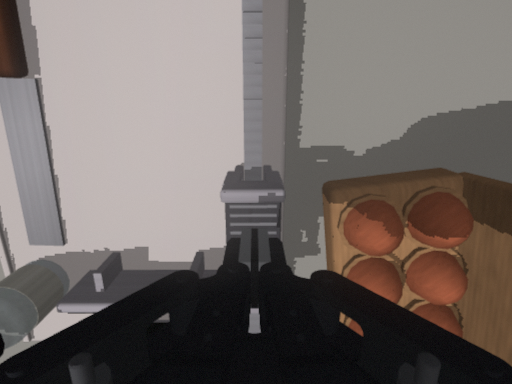

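View pics/s2z.png

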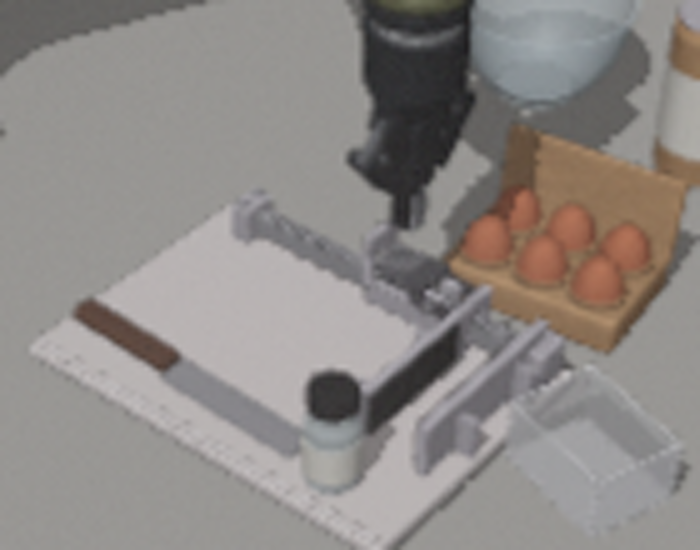

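Fingers sit centred on the rest and paddle, about 10 mm above the rest's top and just ahead of its face. I'll go down gently.

Request:
send_rows:
  linear:
    - [0, 0, 0.01]
    - [0, 0, 0.02]
    - [0, 0, 0.03]
    - [0, 0, 0.035]
    - [0, 0, 0.037]
    - [0, 0, 0.037]
  rotation:
    - [0, 0, 0]
    - [0, 0, 0]
    - [0, 0, 0]
    - [0, 0, 0]
    - [0, 0, 0]
    - [0, 0, 0]

```text
time_s: 3.2
tool_pos: [0.5404, 0.1557, 0.0733]
tcp_rot: [0.142, -3.137, 0.0]
ft_force: [0.4, 0.7, 0.1]
width: -0.0004
```

Request:
send_rows:
  linear:
    - [0, 0, 0.0015]
    - [0, 0, 0.003]
    - [0, 0, 0.0045]
    - [0, 0, 0.006]
    - [0, 0, 0.006]
  rotation:
    - [0, 0, 0]
    - [0, 0, 0]
    - [0, 0, 0]
    - [0, 0, 0]
    - [0, 0, 0]

```text
time_s: 3.7
tool_pos: [0.5407, 0.1559, 0.0693]
tcp_rot: [-0.143, 3.138, 0.0]
ft_force: [0.1, -0.3, -0.3]
width: -0.0001
```

Request:
send_rows:
  linear:
    - [0, 0, 0.0015]
    - [0, 0, 0.003]
    - [0, 0, 0.0045]
    - [0, 0, 0.0045]
  rotation:
    - [0, 0, 0]
    - [0, 0, 0]
    - [0, 0, 0]
    - [0, 0, 0]

```text
time_s: 4.1
tool_pos: [0.5403, 0.1559, 0.066]
tcp_rot: [0.143, -3.138, -0.0]
ft_force: [-2.2, 0.3, 5.1]
width: 0.0001
```

Contact with the paddle. Pressing further in small steps.

Request:
send_rows:
  linear:
    - [0, 0, 0.0013]
    - [0, 0, 0.0026]
    - [0, 0, 0.004]
    - [0, 0, 0.004]
  rotation:
    - [0, 0, 0]
    - [0, 0, 0]
    - [0, 0, 0]
    - [0, 0, 0]

```text
time_s: 4.5
tool_pos: [0.5407, 0.1559, 0.0631]
tcp_rot: [-0.143, 3.138, 0.0]
ft_force: [-1.8, 0.6, 6.4]
width: 0.0004
```

Request:
send_rows:
  linear:
    - [0, 0, 0.0013]
    - [0, 0, 0.0026]
    - [0, 0, 0.0035]
    - [0, 0, 0.0035]
  rotation:
    - [0, 0, 0]
    - [0, 0, 0]
    - [0, 0, 0]
    - [0, 0, 0]

```text
time_s: 4.9
tool_pos: [0.5413, 0.1559, 0.061]
tcp_rot: [-0.143, 3.137, 0.0]
ft_force: [-1.8, -0.6, 7.3]
width: -0.0001
```

Request:
send_rows:
  linear:
    - [0, 0, 0.001]
    - [0.0015, 0, 0.0013]
    - [0.003, 0, 0.0013]
    - [0.0045, 0, 0.0013]
    - [0.006, 0, 0.0013]
    - [0.0075, 0, 0.0013]
    - [0.009, 0, 0.0013]
    - [0.0105, 0, 0.0013]
  rotation:
    - [0, 0, 0]
    - [0, 0, 0]
    - [0, 0, 0]
    - [0, 0, 0]
    - [0, 0, 0]
    - [0, 0, 0]
    - [0, 0, 0]
    - [0, 0, 0]

```text
time_s: 5.7
tool_pos: [0.5366, 0.1555, 0.0609]
tcp_rot: [-0.143, 3.131, 0.001]
ft_force: [2.3, -0.4, 8.0]
width: 0.0001
```

Request:
send_rows:
  linear:
    - [0.002, 0, 0]
    - [0.004, 0, 0]
    - [0.006, 0, 0]
    - [0.008, 0, 0]
    - [0.008, 0, 0]
  rotation:
    - [0, 0, 0]
    - [0, 0, 0]
    - [0, 0, 0]
    - [0, 0, 0]
    - [0, 0, 0]

```text
time_s: 6.2
tool_pos: [0.5302, 0.1549, 0.0609]
tcp_rot: [-0.143, 3.131, 0.001]
ft_force: [1.7, -1.0, 8.6]
width: -0.0002
```

```bash
python3 - <<'E'
from h import *
from plant import get_state
s=get_state();print(s['tool_pos'].round(4),s['ft_force'].round(2))
i=imaging.camera_info('wrist');im=imaging.capture('wrist')[:,:,::-1];cv2.imwrite('pics/w3.png',cv2.resize(im[100:290,150:350],None,fx=3,fy=3))
E
```

```text
[0.5302 0.1549 0.0609] [ 1.73 -1.01  8.6 ]
```

View pics/w3.png

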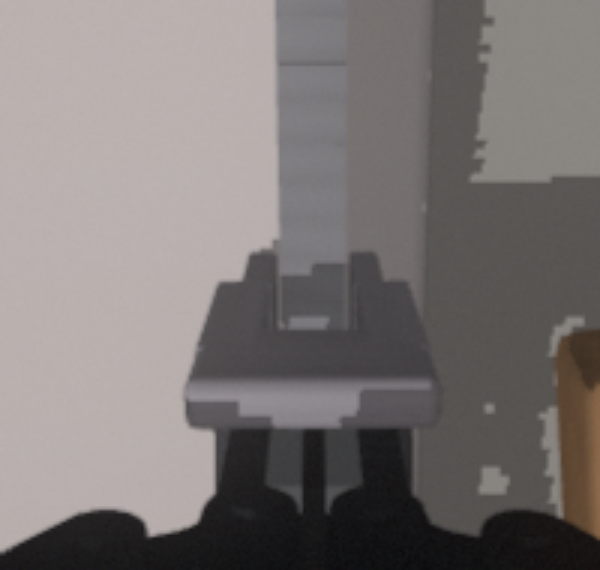

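The fingertips are up against the rest on the pressed paddle. I'll carry on pushing and watch the force.

Request:
send_rows:
  linear:
    - [0.003, 0, 0]
    - [0.006, 0, 0]
    - [0.009, 0, 0]
    - [0.012, 0, 0]
    - [0.016, 0, 0]
    - [0.02, 0, 0]
  rotation:
    - [0, 0, 0]
    - [0, 0, 0]
    - [0, 0, 0]
    - [0, 0, 0]
    - [0, 0, 0]
    - [0, 0, 0]

```text
time_s: 6.85
tool_pos: [0.5157, 0.1535, 0.0609]
tcp_rot: [-0.143, 3.131, 0.001]
ft_force: [3.1, -1.4, 7.3]
width: 0.0001
```

```bash
python3 - <<'E'
from h import *
from plant import get_state
im=imaging.capture('scene')[:,:,::-1];cv2.imwrite('pics/s4z.png',cv2.resize(im[110:220,200:340],None,fx=5,fy=5,interpolation=cv2.INTER_CUBIC))
E
```

```text
(no output)
```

View pics/s4z.png

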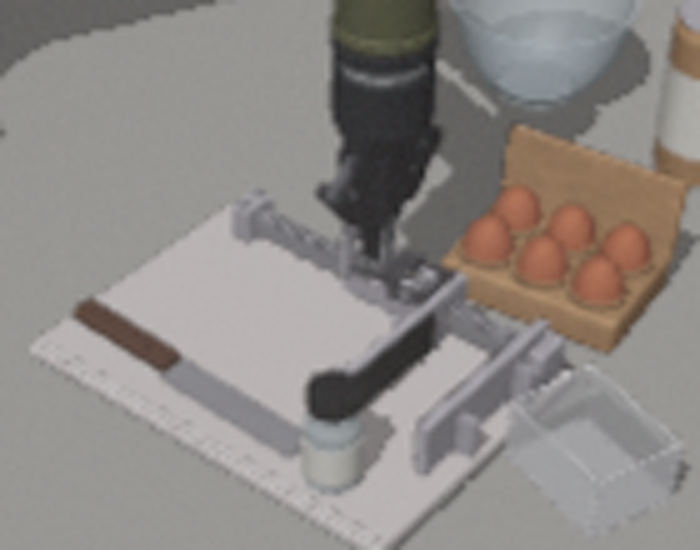

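Jaw plate is clearly moving back, clear of the jar. Continuing.

Request:
send_rows:
  linear:
    - [0.006, 0, 0]
    - [0.012, 0, 0]
    - [0.018, 0, 0]
    - [0.024, 0, 0]
    - [0.03, 0, 0]
    - [0.036, 0, 0]
    - [0.042, 0, 0]
    - [0.048, 0, 0]
    - [0.054, 0, 0]
    - [0.06, 0, 0]
  rotation:
    - [0, 0, 0]
    - [0, 0, 0]
    - [0, 0, 0]
    - [0, 0, 0]
    - [0, 0, 0]
    - [0, 0, 0]
    - [0, 0, 0]
    - [0, 0, 0]
    - [0, 0, 0]
    - [0, 0, 0]

```text
time_s: 7.9
tool_pos: [0.471, 0.1493, 0.0609]
tcp_rot: [-0.143, 3.13, 0.0]
ft_force: [2.4, -1.9, 8.8]
width: 0.0001
```

```bash
python3 - <<'E'
from h import *
from plant import get_state
import pickle
s=get_state();print(s['tool_pos'].round(4),s['ft_force'].round(2))
i=imaging.camera_info('wrist');pickle.dump(i,open('w5.pkl','wb'));im=imaging.capture('wrist')[:,:,::-1];cv2.imwrite('pics/w5.png',cv2.resize(im[0:290,150:350],None,fx=2,fy=2))
E
```

```text
[0.471  0.1493 0.0609] [ 2.36 -1.93  8.76]
```

View pics/w5.png

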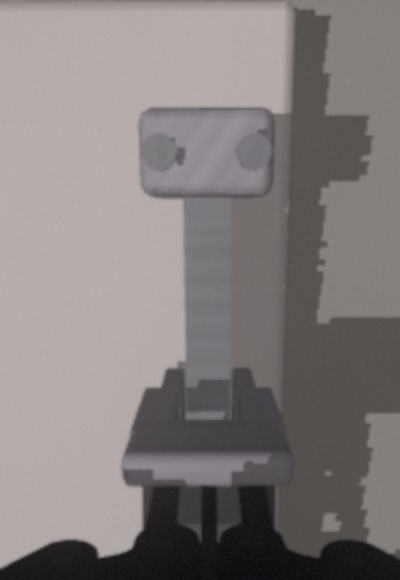

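The end stop block's front edge is at crop row 196 and the carriage's tail at row 368. Computing the gap.

```bash
python3 - <<'E'
from h import *
import pickle
i=pickle.load(open('w5.pkl','rb'))
f=lambda u,v:(u/2-.5+150,v/2-.5)
print(ray('',f(207,197),.056,i).round(4))
for z in(.035,.045,.056):print(ray('',f(207,368),z,i).round(4))
E
```

```text
[0.3965 0.1421 0.056 ]
[0.4446 0.1464 0.035 ]
[0.4418 0.1462 0.045 ]
[0.4387 0.1459 0.056 ]
```

Request:
send_rows:
  linear:
    - [0.006, 0, 0]
    - [0.012, 0, 0]
    - [0.018, 0, 0]
    - [0.024, 0, 0]
    - [0.03, 0, 0]
    - [0.036, 0, 0]
    - [0.04, 0, 0]
    - [0.042, 0, 0]
    - [0.044, 0, 0]
    - [0.044, 0, 0]
  rotation:
    - [0, 0, 0]
    - [0, 0, 0]
    - [0, 0, 0]
    - [0, 0, 0]
    - [0, 0, 0]
    - [0, 0, 0]
    - [0, 0, 0]
    - [0, 0, 0]
    - [0, 0, 0]
    - [0, 0, 0]

```text
time_s: 8.95
tool_pos: [0.4378, 0.1462, 0.0608]
tcp_rot: [-0.143, 3.131, -0.0]
ft_force: [1.4, -2.2, 10.8]
width: 0.0001
```

Request:
send_rows:
  linear:
    - [0.002, 0, 0]
    - [0.004, 0, 0]
    - [0.006, 0, 0]
    - [0.007, 0, 0]
  rotation:
    - [0, 0, 0]
    - [0, 0, 0]
    - [0, 0, 0]
    - [0, 0, 0]

```text
time_s: 9.35
tool_pos: [0.4329, 0.1457, 0.0608]
tcp_rot: [-0.143, 3.131, -0.0]
ft_force: [2.5, -3.6, 10.2]
width: -0.0001
```

Request:
send_rows:
  linear:
    - [0.001, -0.0003, 0]
    - [0.002, -0.0007, 0]
    - [0.003, -0.0007, 0]
    - [0.004, -0.0007, 0]
    - [0.004, -0.0007, 0]
  rotation:
    - [0, 0, 0]
    - [0, 0, 0]
    - [0, 0, 0]
    - [0, 0, 0]
    - [0, 0, 0]

```text
time_s: 9.85
tool_pos: [0.4299, 0.1453, 0.0608]
tcp_rot: [-0.143, 3.131, 0.001]
ft_force: [2.5, -1.9, 10.1]
width: 0.0002
```

```bash
python3 - <<'E'
from h import *
from plant import get_state
import pickle
s=get_state();print(s['tool_pos'].round(4),s['ft_force'].round(2))
i=imaging.camera_info('wrist');pickle.dump(i,open('w6.pkl','wb'));im=imaging.capture('wrist')[:,:,::-1];cv2.imwrite('pics/w6.png',cv2.resize(im[70:270,150:350],None,fx=3,fy=3))
E
```

```text
[0.4299 0.1453 0.0608] [ 2.48 -1.92 10.11]
```

View pics/w6.png

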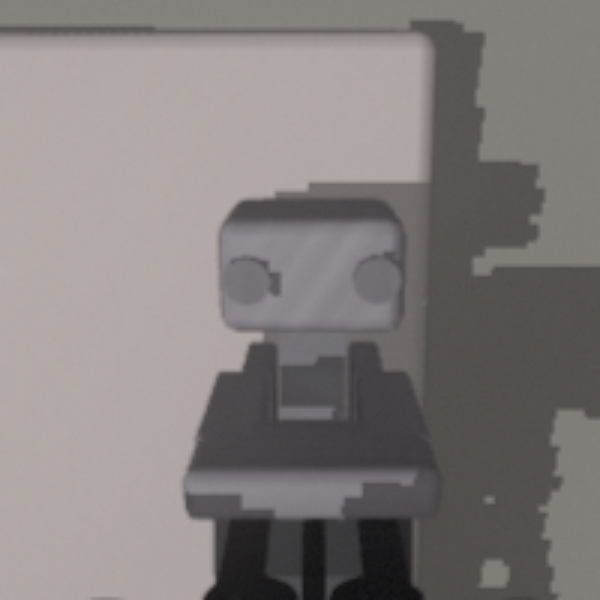

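The tail is still a few mm short of the stop (rows 342 vs 330 in the 3x crop). Creeping on.

Request:
send_rows:
  linear:
    - [0.001, 0, 0]
    - [0.002, 0, 0]
    - [0.003, 0, 0]
    - [0.003, 0, 0]
  rotation:
    - [0, 0, 0]
    - [0, 0, 0]
    - [0, 0, 0]
    - [0, 0, 0]

```text
time_s: 10.3
tool_pos: [0.4277, 0.1451, 0.0608]
tcp_rot: [-0.143, 3.131, 0.001]
ft_force: [1.7, -1.4, 10.2]
width: -0.0
```

Request:
send_rows:
  linear:
    - [0.001, 0, 0]
    - [0.002, 0, 0]
    - [0.002, 0, 0]
  rotation:
    - [0, 0, 0]
    - [0, 0, 0]
    - [0, 0, 0]

```text
time_s: 10.6
tool_pos: [0.4262, 0.1449, 0.0608]
tcp_rot: [-0.143, 3.131, 0.001]
ft_force: [0.9, -1.8, 10.5]
width: -0.0003
```

Request:
send_rows:
  linear:
    - [0.001, 0, 0]
    - [0.002, 0, 0]
    - [0.002, 0, 0]
  rotation:
    - [0, 0, 0]
    - [0, 0, 0]
    - [0, 0, 0]

```text
time_s: 10.9
tool_pos: [0.4247, 0.1448, 0.0608]
tcp_rot: [-0.143, 3.131, 0.001]
ft_force: [2.3, -2.6, 10.3]
width: -0.0001
```

Request:
send_rows:
  linear:
    - [0.001, 0, 0]
    - [0.002, 0, 0]
    - [0.002, 0, 0]
  rotation:
    - [0, 0, 0]
    - [0, 0, 0]
    - [0, 0, 0]

```text
time_s: 11.2
tool_pos: [0.4232, 0.1447, 0.0608]
tcp_rot: [-0.143, 3.131, 0.001]
ft_force: [2.6, -1.8, 9.4]
width: -0.0003
```

Request:
send_rows:
  linear:
    - [0.001, 0, 0]
    - [0.002, 0, 0]
    - [0.002, 0, 0]
  rotation:
    - [0, 0, 0]
    - [0, 0, 0]
    - [0, 0, 0]

```text
time_s: 11.5
tool_pos: [0.4217, 0.1445, 0.0608]
tcp_rot: [-0.143, 3.131, 0.001]
ft_force: [1.7, -1.9, 10.7]
width: 0.0
```

```bash
python3 - <<'E'
from h import *
from plant import get_state
s=get_state();print(s['tool_pos'].round(4),s['ft_force'].round(2))
im=imaging.capture('wrist')[:,:,::-1];cv2.imwrite('pics/w7.png',cv2.resize(im[70:270,150:350],None,fx=3,fy=3))
E
```

```text
[0.4217 0.1445 0.0608] [ 1.69 -1.94 10.72]
```

View pics/w7.png

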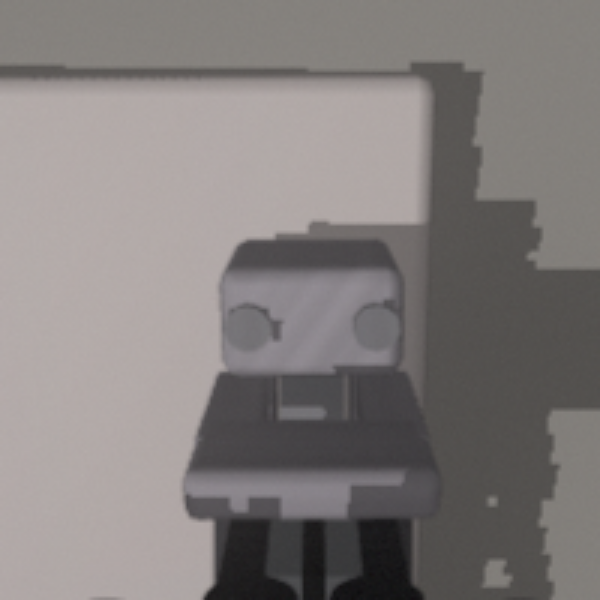

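The carriage now looks nearly flush with the stop (row ~372), but the force hasn't risen yet. Continuing to creep.

Request:
send_rows:
  linear:
    - [0.001, 0, 0]
    - [0.002, 0, 0]
    - [0.002, 0, 0]
  rotation:
    - [0, 0, 0]
    - [0, 0, 0]
    - [0, 0, 0]

```text
time_s: 11.85
tool_pos: [0.4204, 0.1444, 0.0608]
tcp_rot: [-0.143, 3.13, 0.001]
ft_force: [1.5, -1.6, 11.1]
width: 0.0002
```

Request:
send_rows:
  linear:
    - [0.001, 0, 0]
    - [0.002, 0, 0]
    - [0.002, 0, 0]
  rotation:
    - [0, 0, 0]
    - [0, 0, 0]
    - [0, 0, 0]

```text
time_s: 12.15
tool_pos: [0.4183, 0.1444, 0.0604]
tcp_rot: [-0.142, 3.132, 0.002]
ft_force: [1.4, -0.0, 6.4]
width: -0.0
```

```bash
python3 - <<'E'
from h import *
from plant import get_state
s=get_state();print(s['tool_pos'].round(4),s['ft_force'].round(2),s['moment'].round(2),s['q'].round(3))
im=imaging.capture('wrist')[:,:,::-1];a=cv2.resize(im[120:270,150:350],None,fx=3,fy=3)
im=imaging.capture('scene')[:,:,::-1];cv2.imwrite('pics/s8.png',cv2.resize(im[110:220,200:340],None,fx=5,fy=5,interpolation=cv2.INTER_CUBIC))
cv2.imwrite('pics/w8.png',a)
E
```

```text
[0.4183 0.1444 0.0604] [ 1.4  -0.04  6.36] [ 0.01 -0.46 -0.02] [ 0.237  0.342  2.004 -0.     0.788 -1.424]
```

View pics/w8.png

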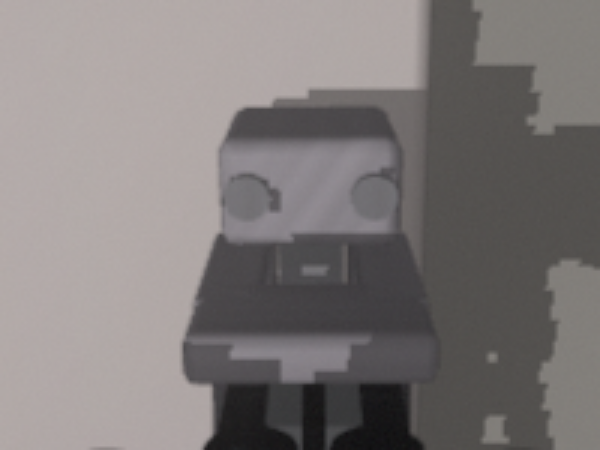

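View pics/s8.png

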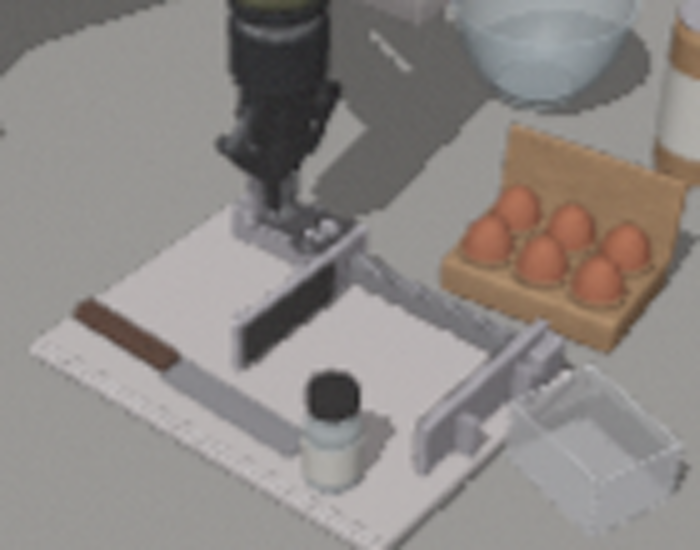

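Request:
send_rows:
  linear:
    - [0.001, 0, 0]
    - [0.002, 0, 0]
    - [0.002, 0, 0]
  rotation:
    - [0, 0, 0]
    - [0, 0, 0]
    - [0, 0, 0]

```text
time_s: 12.55
tool_pos: [0.4158, 0.1442, 0.06]
tcp_rot: [-0.143, 3.134, 0.001]
ft_force: [3.5, 0.2, 6.2]
width: -0.0001
```

Request:
send_rows:
  linear:
    - [0.001, 0, 0]
    - [0.002, 0, 0]
    - [0.002, 0, 0]
  rotation:
    - [0, 0, 0]
    - [0, 0, 0]
    - [0, 0, 0]

```text
time_s: 12.85
tool_pos: [0.4158, 0.1442, 0.0601]
tcp_rot: [-0.143, 3.131, 0.001]
ft_force: [5.9, 0.0, 3.0]
width: -0.0001
```

Position stalled with the force rising, so that looks like the end stop. One more small step to confirm.

Request:
send_rows:
  linear:
    - [0.0007, 0, 0]
    - [0.0013, 0, 0]
    - [0.0013, 0, 0]
    - [0.0013, 0, 0]
  rotation:
    - [0, 0, 0]
    - [0, 0, 0]
    - [0, 0, 0]
    - [0, 0, 0]

```text
time_s: 13.25
tool_pos: [0.4158, 0.1443, 0.0601]
tcp_rot: [-0.143, 3.129, 0.002]
ft_force: [7.7, -0.6, 0.3]
width: 0.0003
```

```bash
python3 - <<'E'
from h import *
im=imaging.capture('wrist')[:,:,::-1];cv2.imwrite('pics/w9.png',cv2.resize(im[120:270,150:350],None,fx=3,fy=3))
E
```

```text
(no output)
```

View pics/w9.png

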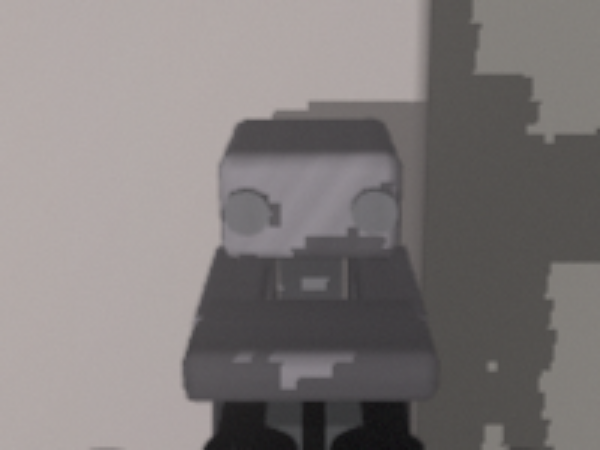

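The jaw is home: position stuck at x = 0.4158 and the resistance rising. I'll ease the push a little, then lift straight up so friction doesn't drag the jaw, and step away once I'm off the paddle.

Request:
send_rows:
  linear:
    - [-0.0013, 0, 0]
    - [-0.0024, 0, 0]
    - [-0.0024, 0, -0.003]
    - [-0.0024, 0, -0.007]
    - [-0.0024, 0, -0.011]
    - [-0.0024, 0, -0.015]
    - [-0.0024, 0, -0.019]
    - [-0.0024, 0, -0.021]
    - [-0.0024, 0, -0.021]
  rotation:
    - [0, 0, 0]
    - [0, 0, 0]
    - [0, 0, 0]
    - [0, 0, 0]
    - [0, 0, 0]
    - [0, 0, 0]
    - [0, 0, 0]
    - [0, 0, 0]
    - [0, 0, 0]

```text
time_s: 14.2
tool_pos: [0.4156, 0.1443, 0.0753]
tcp_rot: [-0.143, 3.133, 0.001]
ft_force: [6.5, 1.4, -1.0]
width: -0.0006
```

Request:
send_rows:
  linear:
    - [-0.003, 0, 0]
    - [-0.006, 0, 0]
    - [-0.009, 0, 0]
    - [-0.012, 0, 0]
    - [-0.012, 0, -0.01]
    - [-0.012, 0, -0.03]
    - [-0.012, 0, -0.06]
    - [-0.012, 0, -0.09]
    - [-0.012, 0, -0.12]
    - [-0.012, 0, -0.12]
  rotation:
    - [0, 0, 0]
    - [0, 0, 0]
    - [0, 0, 0]
    - [0, 0, 0]
    - [0, 0, 0]
    - [0, 0, 0]
    - [0, 0, 0]
    - [0, 0, 0]
    - [0, 0, 0]
    - [0, 0, 0]

```text
time_s: 15.2
tool_pos: [0.4235, 0.145, 0.1682]
tcp_rot: [-0.143, 3.132, 0.002]
ft_force: [0.8, 0.6, -0.1]
width: -0.0002
```

Request:
send_rows:
  linear:
    - [-0.05, 0, -0.04]
    - [-0.1, 0, -0.08]
    - [-0.15, 0, -0.12]
    - [-0.19, 0, -0.13]
    - [-0.2, 0, -0.13]
    - [-0.2, 0, -0.13]
  rotation:
    - [0, 0, 0]
    - [0, 0, 0]
    - [0, 0, 0]
    - [0, 0, 0]
    - [0, 0, 0]
    - [0, 0, 0]

```text
time_s: 15.8
tool_pos: [0.5708, 0.1579, 0.2611]
tcp_rot: [0.142, -3.136, 0.001]
ft_force: [-0.6, 1.0, -0.7]
width: 0.0002
```

```bash
python3 - <<'E'
from h import *
from plant import get_state
import pickle
s=get_state();print(s['tool_pos'].round(4),s['ft_force'].round(2))
i=imaging.camera_info('wrist');pickle.dump(i,open('w10.pkl','wb'));im=imaging.capture('wrist')[:,:,::-1];cv2.imwrite('pics/w10.png',cv2.resize(im,(800,600)))
im=imaging.capture('scene')[:,:,::-1];cv2.imwrite('pics/s10.png',cv2.resize(im[110:220,200:340],None,fx=5,fy=5,interpolation=cv2.INTER_CUBIC))
im=imaging.capture('top')[:,:,::-1];cv2.imwrite('pics/t10.png',im)
E
```

```text
[0.5708 0.1579 0.2611] [-0.63  1.04 -0.68]
```

View pics/w10.png

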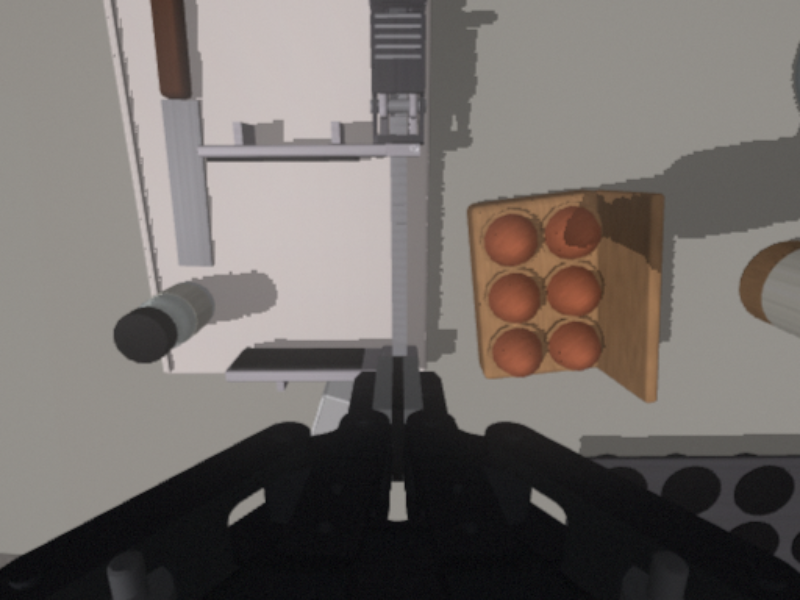

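View pics/s10.png

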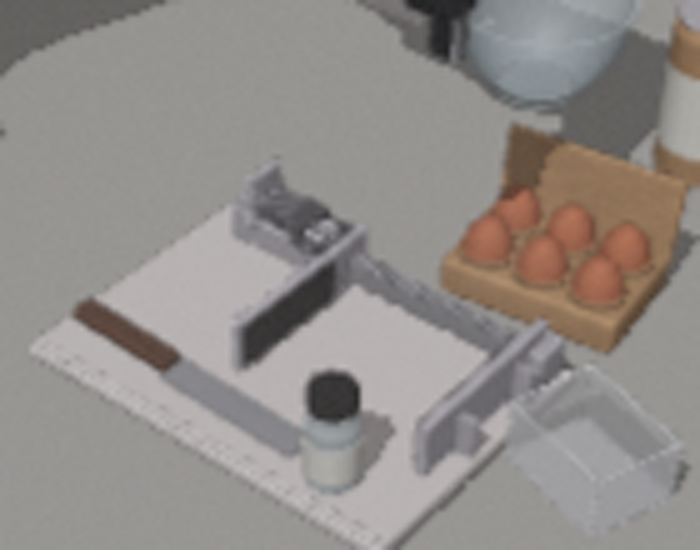

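View pics/t10.png

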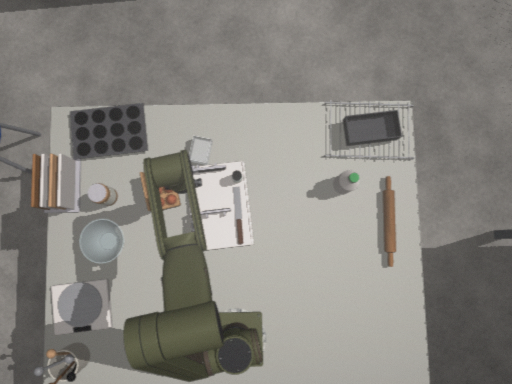

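```bash
python3 - <<'E'
from h import *
import pickle
w=lambda u,v:((u+.5)*.64-.5,(v+.5)*.64-.5)
c=np.array([.5208,.0626]);bx=np.array([-.9957,-.092]);by=np.array([.092,-.9957])
for n,u,v,f in(('rear',400,144,'w10'),('front',305,158,'w10'),('fixed jaw top outer',300,379,'w10'),('rear0',400,217.5,'w1'),('front0',300,233,'w1'),('fixed0',300,299,'w1')):
    p=ray('',w(u,v),.07,pickle.load(open(f+'.pkl','rb')));r=p[:2]-c;print(n,p.round(4),(r@bx).round(4),(r@by).round(4))
a=cv2.imread('pics/scene0.png').astype(int);b=imaging.capture('scene')[:,:,::-1].astype(int)
cv2.imwrite('pics/d.png',(abs(a-b).max(axis=2)>30).astype(np.uint8)*255)
E
```

```text
rear [0.4863 0.1523 0.07  ] 0.0261 -0.0925
front [0.5015 0.0872 0.07  ] 0.0169 -0.0263
fixed jaw top outer [0.6714 0.089  0.07  ] -0.1524 -0.0125
rear0 [0.602  0.1587 0.07  ] -0.0897 -0.0882
front0 [0.6205 0.083  0.07  ] -0.1012 -0.0111
fixed0 [0.6737 0.0845 0.07  ] -0.1543 -0.0077
```

View pics/d.png

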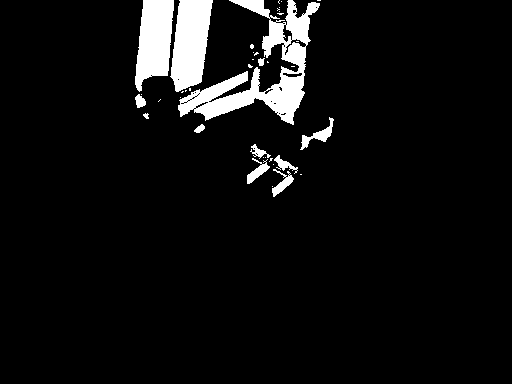

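Measured plate rear (x = 0.4863) matches the position at the stop (0.4865), and the scene difference shows changes only in the arm, its shadows and the jaw. One close look straight down at the stop.

Request:
send_rows:
  linear:
    - [0.04, 0, 0.02]
    - [0.08, 0, 0.04]
    - [0.11, 0, 0.05]
    - [0.134, 0, 0.05]
    - [0.134, 0, 0.05]
    - [0.134, 0, 0.05]
  rotation:
    - [0, 0, 0]
    - [0, 0, 0]
    - [0, 0, 0]
    - [0, 0, 0]
    - [0, 0, 0]
    - [0, 0, 0]

```text
time_s: 16.6
tool_pos: [0.4705, 0.149, 0.2254]
tcp_rot: [-0.143, 3.137, 0.0]
ft_force: [0.2, -0.8, 0.5]
width: -0.0004
```

```bash
python3 - <<'E'
from h import *
im=imaging.capture('wrist')[:,:,::-1];cv2.imwrite('pics/w11.png',cv2.resize(im[90:240,180:330],None,fx=4,fy=4))
E
```

```text
(no output)
```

View pics/w11.png

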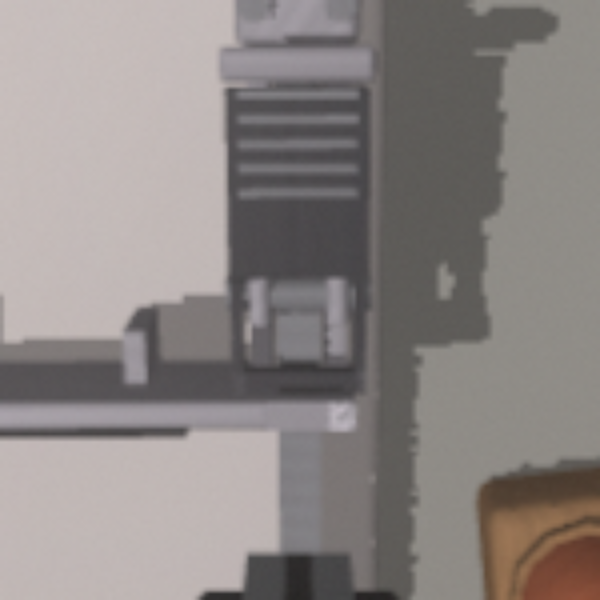

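The carriage sits flush at the stop (crop row ~45, no bar visible between), the release is up, and the hand is clear. Handing in.

```bash
python3 - <<'E'
from plant import workorder,get_state
print(workorder.hand_in(),get_state()['time_s'])
E
```

```text
the job is handed in; nothing more can be done
the job is handed in; nothing more can be done
```

The clamp is open and the job is handed in. I pressed the release with the shut fingertips (about 9 mm down, up to about 11 N). Keeping it pressed, I pushed the jaw back about 116 mm until it stalled at the end stop, with the push rising to about 8 N. I then lifted straight up off the paddle and moved the hand clear, about 17 s in all.

**Jaw position:** the last views show the carriage flush at the stop with no bar visible between. The jaw plate measured at x = 0.4863 m, against 0.4865 m expected from where it stalled.

**Release and surroundings:** the release looked up again. In the scene view nothing differed from the start except the arm, its shadows and the jaw.

**Checks that disagreed:**
- My rough starting slide of 0.04 m, taken from the jaw faces, does not fit the 116 mm of travel. That travel implies about 0.014 m, two teeth, so I relied on the stall and the view of the stop.
- Just before the stop the downward force on the paddle dropped briefly, from 11 to 6 N. The jaw still moved on freely to the stop.

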